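# Call the glazer and point out the mug

### The job

Press the call button on the bench fully down to call the glazer, and let it come back up. Then show which of the fired clay pots on the board is next: point from above at the mouth of the mug (the one with a handle) with the fingertips about 3 cm above its rim, stay there for two seconds, and finally draw the hand back until it is at least 20 cm from the mug. Do not touch or move any of the four pots, and do not point at the wrong one: keep the fingertips 5 cm or more above the other three if you pass over them.

Things in the scene. Friction and masses are not known exactly. Their poses are not given: they have to be found in the camera images.
- ware_board: Fixed plywood board lying flat on the bench, 120 mm wide (its x) x 600 mm long (its y) x 16 mm thick, roughly crosswise in front of the robot, turned a little. Origin: centre of its underside. The four pots stand on it in a row along its length, about 140 mm apart, in any order, all of the same unglazed red-brown clay, each loose and easily shifted.
- mug: The mug to point at: open straight-sided round clay mug, 76 mm in diameter, 90 mm high, with a handle on one side (towards its own +y, turned sideways or away from the robot) standing out some 30 mm. Origin: centre of its underside, z up.
- mug_rim (a point): Centre of the mug's open mouth, at the height of its rim, 90 mm above its foot.
- cup_rim (a point): Centre of the mouth of the cup at rim height: a clay cup 76 mm in diameter at the rim and 90 mm high like the mug, a little narrower at the foot, and with NO handle. Not to be pointed at.
- bowl_rim (a point): Centre of the mouth of the bowl at rim height: a low open clay bowl, 100 mm in diameter, 55 mm high. Not to be pointed at.
- bottle_rim (a point): Centre of the top of the bottle: a clay bottle, 84 mm in diameter at the belly, with a narrow neck, 170 mm high, the tallest piece on the board. Not to be pointed at.
- cup: The cup without a handle; origin: centre of its underside.
- bowl: The low bowl; origin: centre of its underside.
- bottle: The narrow-necked bottle; origin: centre of its underside.
- call_button_top (a point): Centre of the upper face of the call button: a round grey cap, 32 mm in diameter, pointing up, in a round black housing on top of the grey call box. It is pressed straight down; fully down takes 5 N.
- call_button (a joint): Travel of the call button in m: 0 released, 0.006 fully down; it springs back by itself.
- call_box: Fixed grey call box on the bench between the robot and the board, 60 x 60 mm, 40 mm high, with the call button in the middle of its top. Origin: centre of its underside.
Things that resemble listed ones, but are neither listed nor needed, are in the scene too. Several things look just like the call_box: the one meant starts farthest to the robot's left.

How it is judged:
On the way, in this order (a step that is already met when the one before it is completed fails the run):
1. the call button is pressed (more than 4 mm of its 6 mm) (value of joint call_button above 0.004 m), for 0.05 s.
2. the call button is up again (value of joint call_button below 0.0015 m), for 0.05 s.
3. the hand stays over the mug's mouth, fingertips just above the rim, for at least 1.7 s: grasp point within 30 mm of the mouth's centre line and 22 to 85 mm above the rim (horizontal distance between the grasp point and mug_rim below 0.03 m and z of the grasp point in the frame of mug_rim between 0.022 and 0.085 m and value of joint call_button below 0.0015 m), for 1.7 s.
At the end, for the whole second after the job is handed in: The hand is drawn back (grasp point more than 170 mm from the mug's mouth), the button is up, and all four pots stand upright and at rest where they stood (within 6 mm) (distance between the grasp point and mug_rim above 0.17 m and value of joint call_button below 0.0015 m and distance of each of mug, cup, bowl, bottle from where it was at the start of the episode below 0.006 m and angle between each of mug, cup, bowl, bottle's own z axis and vertical below 0.08 rad and linear speed of each of mug, cup, bowl, bottle below 0.02 m/s); the robot touches nothing.
It fails at once if a pot is touched by the robot (contact force between any of the fingers, the arm and mug above 0.3 N or contact force between any of the fingers, the arm and cup above 0.3 N or contact force between any of the fingers, the arm and bowl above 0.3 N or contact force between any of the fingers, the arm and bottle above 0.3 N).
It fails at once if a pot is shifted or lifted more than 6 mm (distance of any of mug, cup, bowl, bottle from where it was at the start of the episode above 0.006 m).
It fails at once if the wrong pot is pointed at: grasp point within 30 mm of its axis and less than 65 mm above its mouth ((horizontal distance between the grasp point and cup_rim below 0.03 m and z of the grasp point in the frame of cup_rim below 0.065 m) or (horizontal distance between the grasp point and bowl_rim below 0.03 m and z of the grasp point in the frame of bowl_rim below 0.065 m) or (horizontal distance between the grasp point and bottle_rim below 0.03 m and z of the grasp point in the frame of bottle_rim below 0.065 m)).
It also fails if it takes over 54 s, if anything falls off the work surface, if the arm or the gripper's body presses on something with over 40 N, if the wrist force passes 120 N, or if a joint passes its speed limit or range.

### The arm

A 7-joint arm with a two-finger parallel gripper is mounted at the origin on the work surface. World frame = base frame: x ahead of the robot, y to its left, z up, the work surface at z = 0. Lengths are in m, angles in rad, forces in N, time in s.
With the tool pointing down it reaches from about 0.4 to 0.85 m from the base axis. Payload 4.5 kg.
Tool frame: the origin (TCP) lies midway between the tips of the shut fingers; the grasp point (between the pads) lies 19 mm behind it; y points along the fingers, x is the direction in which the jaws open and shut, and the axes are right-handed (so a half turn about y gives the same grasp; the last joint's range is limited). The gripper opens to 85 mm and grips with 20 to 120 N. Pads are 22 mm wide; open, the fingers measure 114 mm over their backs; the gripper's body (76 mm by 85 mm) begins 54 mm behind the grasp point. The pads swing forward as they close: fully open they stand 13 mm farther back than shut.
Start: joints at [-1.23, 0.689, -0.195, 1.565, 0.157, 0.902, -0.215], TCP at [0.189, 0.596, 0.231] pointing down, gripper open.
Joint ranges: [-3.01, 3.01], [-0.46, 2.08], [-1.47, 1.51], [0.13, 2.56], [-1, 4.14], [0.04, 2.09], [-2.66, 2.66]. Speed limits (rad/s): [2.57, 2.57, 3.14, 3.14, 3.14, 3.14, 3.14].

### API

Orientations are given as a unit quaternion [x, y, z, w].
In Python, from plant import r gives the robot as it stands. The module is installed in compiled form; this text tells all that it offers.
- The arm moves only by the tool send_rows, never from a script. Its argument "moves" is a list that holds one entry, the list of rows, each a list of 7 numbers: the shift along the tool's x, y, z scaled (see below), then the turn, a rotation vector about the tool's x, y, z scaled (see below), then the finger opening in mm, from 0 to 85.4. A call has 1 to 10 rows; each row is the pose to reach, as a shift and turn from the pose commanded when the call began, along the tool's axes at that moment, turning the shorter way round; what a row does not reach only later rows make up. The controller multiplies each number of a shift by 150 mm and each number of a turn by 2 pi rad. A row lasts 1/10 s, in which the tool goes at most 50 mm and 8.59 degrees, less where a joint would pass 70% of its speed; a pose out of reach is approached as far as the arm can. A call with a number of a shift or a turn outside -1 to 1 is refused whole. A call with a gripper value outside its range is refused whole. The fingers move at their own pace and stop on an object; "grip_force" is the grip in N (left out, the last holds). Time passes only in rows, so rows that repeat a pose let the fingers close. It gives the time, the measured TCP pose, the force and the opening at its end, in the units of the state.
- r.observe(): the state, without advancing time (a new reading comes with each control period).
- r.snapshot(name): name is "scene" or "side" or "wrist"; returns the picture (384x512x3 uint8, blue, green, red); there is no depth.
- r.camera_params(name): a dict with "fx", "fy", "cx", "cy" (pixels), "xyz" and "attitude" of the camera in the world; the wrist camera has in their place "T_tool_cam" (4x4, takes a point from camera to tool coordinates, whose origin is the TCP and whose axes are the tool frame's). Camera axes: x right, y down, z forward; pixel columns grow to the right and rows downward; lengths in m; the calibration is good to about 2 mm. The wrist camera is an equidistant fisheye: a pixel r from the principal point sees the ray r / f radians off the axis. A picture is of the moment at which its call begins: read the wrist's pose just before it. camera_params takes no time and is no camera call.
- r.job_done(): hands the job in, once; it reports no verdict.
The state is a dict: "clock": time; "joint_positions": joint angles; "qvel": joint speeds; "effort": joint torques, N m; "eef_pos": TCP position; "tcp_rot": TCP orientation; "wrist_force": force on the tool from outside, world axes, zero at the start; "moment": the same for the moment, N m; "opening": finger opening in m.
Only numpy, scipy, OpenCV 4.12 (cv2) and the standard library are available. Lean on these libraries where they do the work, as an engineer would, in place of code of your own. Each camera call takes 0.05 s, during which the arm holds its last target. There are 200 camera calls.

## Working session

There is one attempt and no reset: what is moved stays moved. The work goes in short steps, Python scripts to look and compute and a tool call to move; the robot and the scene stay as the last step left them, time stands still between calls to the robot, and variables do not carry over. Pictures are saved under pics/ and viewed, about 8 in all and at most 12, crops included, and the job is handed in when it is done.

Besides the shell and the picture viewer there is one more tool, called after "Request:" as name([rows], argument=value, ...), one row to a line, values as JSON. send_rows: Moves the arm, as the interface text tells. Shifts and turns lie within -1 to 1; 1 stands for 150 mm of shift or 2 pi rad of turn. Its arguments: {"type":"object","properties":{"moves":{"type":"array","items":{"type":"array","items":{"type":"array","items":{"type":"number"}}}},"grip_force":{"type":"number"}},"required":["moves"]}

```bash
mkdir -p pics; python3 - <<'E'
from plant import r
import cv2
print(r.observe())
for n in("scene","side","wrist"):
    print(n,r.camera_params(n)); cv2.imwrite(f"pics/{n}0.png",r.snapshot(n))
E
```

```text
{'clock': 0.0, 'joint_positions': array([-1.23018582,  0.69003571, -0.19453607,  1.56639194,  0.15727793,
        0.90250847, -0.21510214]), 'qvel': array([ 0.00025675, -0.00077276,  0.00033962, -0.00151047, -0.00028218,
       -0.00073825,  0.00036429]), 'effort': array([-7.33590605e-04, -5.39599550e+01, -1.26664046e+00, -1.58543658e+01,
        9.14618693e-03,  9.39499150e-03, -2.70541051e-06]), 'eef_pos': array([0.18858874, 0.59514977, 0.23043958]), 'tcp_rot': array([ 0.57094914,  0.41721874, -0.41828528, -0.57007283]), 'wrist_force': array([ 1.0066709 , -0.01464141,  0.16489739]), 'moment': array([ 0.00295965,  0.00666165, -0.02492518]), 'opening': 0.0849729612609101}
scene {'fx': 390.92313935988506, 'fy': 390.92313935988506, 'cx': 250.81276505490837, 'cy': 192.47396500558446, 'xyz': array([0.92321521, 0.29914927, 0.74440333]), 'attitude': array([ 0.44800797,  0.83276813, -0.28926781, -0.14869508])}
side {'fx': 441.845267102546, 'fy': 441.845267102546, 'cx': 263.6088193304717, 'cy': 195.58243420843385, 'xyz': array([-0.00201461, -0.55017837,  0.7318148 ]), 'attitude': array([ 0.83424772, -0.33976208,  0.15313348, -0.40637742])}
wrist {'fx': 297.3186396354542, 'fy': 297.3186396354542, 'cx': 254.34640715382773, 'cy': 194.7570694296121, 'T_tool_cam': array([[ 9.99999814e-01,  2.66450893e-04, -5.48453684e-04,
         9.69569549e-04],
       [ 5.99776937e-04, -2.67801985e-01,  9.63473786e-01,
        -1.42794837e-01],
       [ 1.09841465e-04, -9.63473936e-01, -2.67802095e-01,
         6.73439889e-02],
       [ 0.00000000e+00,  0.00000000e+00,  0.00000000e+00,
         1.00000000e+00]])}
```

View pics/scene0.png

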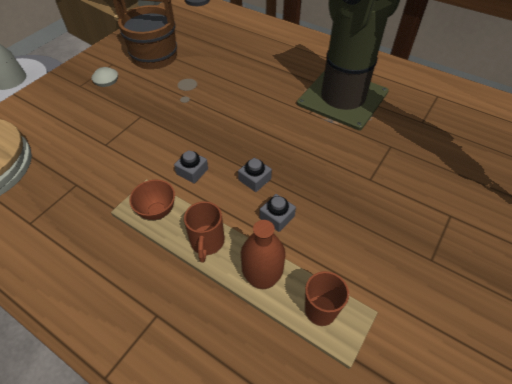

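View pics/side0.png

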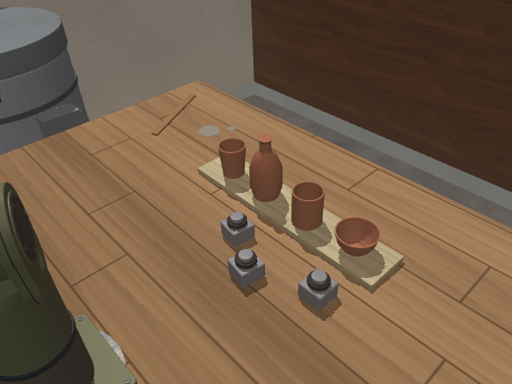

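The scene view shows the bowl (153,200), the mug with its handle (205,228), the bottle (263,255) and the cup without a handle (325,298). The call boxes are at (190,163), (255,172) and (277,210). In the side view they are at (318,288), (246,265) and (237,227). I'll triangulate these points and enlarge the crops.

```bash
cat > h.py <<'E'
import numpy as np, cv2
from scipy.spatial.transform import Rotation as R
from plant import r
def ray(n,p):
    c=r.camera_params(n); d=np.array([(p[0]-c['cx'])/c['fx'],(p[1]-c['cy'])/c['fy'],1])
    d=R.from_quat(c['attitude']).apply(d); return c['xyz'],d/np.linalg.norm(d)
def plane(n,p,z):
    o,d=ray(n,p); return o+d*(z-o[2])/d[2]
def tri(p,q):
    o,d=ray("scene",p); a,b=ray("side",q)
    s=np.linalg.lstsq(np.c_[d,-b],a-o,rcond=None)[0]
    u,v=o+s[0]*d,a+s[1]*b; return (u+v)/2,np.linalg.norm(u-v)
E
python3 - <<'E'
from h import *
np.set_printoptions(precision=4,suppress=True)
for n,p,q in [("b1",(190,158),(319,277)),("b2",(255,165),(246,257)),("b3",(278,203),(237,219)),("mug",(204,214),(308,193)),("cup",(326,286),(232,147)),("bowl",(153,193),(357,235)),("bottle",(263,229),(265,140))]:
    print(n,*tri(p,q))
a=cv2.imread("pics/scene0.png");b=cv2.imread("pics/side0.png")
A=cv2.resize(a[140:265,140:310],None,fx=4.4,fy=4.4,interpolation=2)[:550]
B=cv2.resize(b[125:320,190:400],None,fx=3,fy=3,interpolation=2)
cv2.imwrite("pics/c1.png",A);cv2.imwrite("pics/c2.png",B)
E
```

```text
b1 [ 0.4729 -0.1899  0.0532] 0.0051776138700042815
b2 [ 0.4065 -0.0458  0.053 ] 0.0052715415996305755
b3 [0.4724 0.0582 0.0532] 0.0046417305001767144
mug [ 0.61   -0.0346  0.1038] 0.006468612216602746
cup [0.6152 0.2389 0.1055] 0.006165681889040871
bowl [ 0.6091 -0.1797  0.0696] 0.003681648953979822
bottle [0.6165 0.11   0.1808] 0.003336759201820293
```

View pics/c1.png

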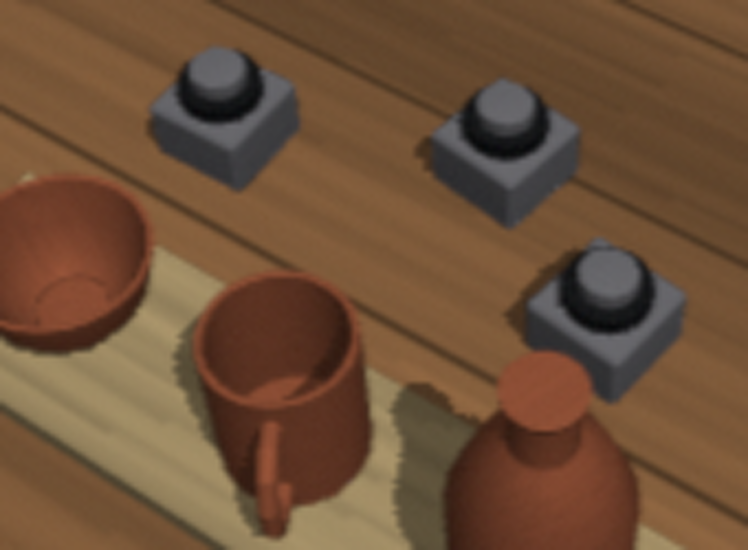

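View pics/c2.png

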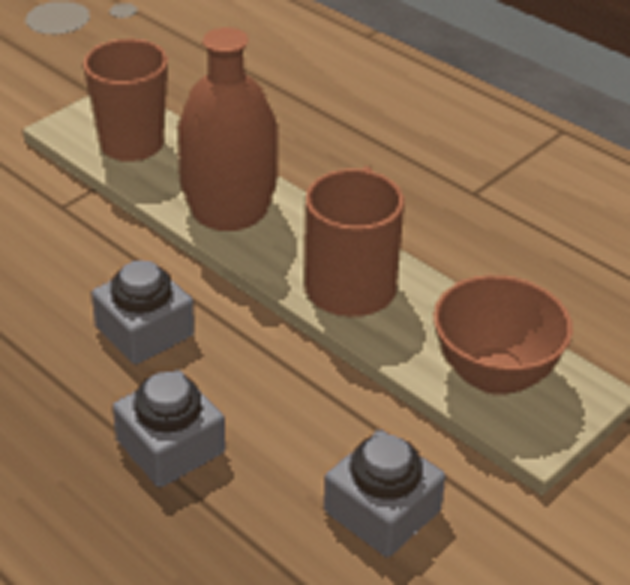

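There are three look-alike boxes, at scene (190,163), (255,172) and (277,210). Their y values are -0.19, -0.05 and +0.06, so the one at (277,210), farthest to the robot's left, is the call box meant. The crops confirm the handle on the pot at scene (205,228), so that is the mug. The other tall cup has no handle.

```bash
cat >> h.py <<'E'
def need(t):
    s=r.observe(); q=R.from_quat(s['tcp_rot']); print("t",s['clock'],"tcp",s['eef_pos'],"axes\n",q.as_matrix().round(3))
    print("shift units",(q.inv().apply(np.array(t)-s['eef_pos'])/.15).round(3))
E
python3 - <<'E'
from h import *
need([.472,.058,.23])
E
```

```text
t 0.15 tcp [0.18863568 0.5953427  0.23067023] axes
 [[ 0.302 -0.    -0.953]
 [ 0.953 -0.001  0.302]
 [-0.001 -1.    -0.   ]]
shift units [-2.845  0.009 -2.883]
```

Request:
send_rows([
  [[-0.96, 0, -0.96, 0, 0, 0, 0], [-0.96, 0, -0.96, 0, 0, 0, 0], [-0.96, 0, -0.96, 0, 0, 0, 0], [-0.96, 0, -0.96, 0, 0, 0, 0], [-0.96, 0, -0.96, 0, 0, 0, 0]],
], grip_force=40)

```text
clock: 0.65
eef_pos: [0.2865, 0.407, 0.2308]
tcp_rot: [0.575, 0.414, -0.416, -0.57]
wrist_force: [-0.2, 0.2, -0.4]
opening: 0.0123
```

Request:
send_rows([
  [[-0.96, 0, -0.96, 0, 0, 0, 0], [-0.96, 0, -0.96, 0, 0, 0, 0], [-0.96, 0, -0.96, 0, 0, 0, 0], [-0.96, 0, -0.96, 0, 0, 0, 0], [-0.96, 0, -0.96, 0, 0, 0, 0]],
])

```text
clock: 1.15
eef_pos: [0.379, 0.227, 0.2309]
tcp_rot: [0.575, 0.413, -0.415, -0.572]
wrist_force: [-0.4, 1.0, 0.4]
opening: -0.0002
```

Request:
send_rows([
  [[-0.92, 0, -0.96, 0, 0, 0, 0], [-0.92, 0, -0.96, 0, 0, 0, 0], [-0.92, 0, -0.96, 0, 0, 0, 0], [-0.92, 0, -0.96, 0, 0, 0, 0], [-0.92, 0, -0.96, 0, 0, 0, 0], [-0.92, 0, -0.96, 0, 0, 0, 0], [-0.92, 0, -0.96, 0, 0, 0, 0]],
])

```text
clock: 1.85
eef_pos: [0.4714, 0.0612, 0.2312]
tcp_rot: [-0.57, -0.419, 0.418, 0.57]
wrist_force: [-0.9, 0.9, 1.3]
opening: -0.0001
```

```bash
python3 - <<'E'
from h import *
need([.472,.058,.09])
s=r.observe(); print(s['joint_positions'],s['opening'],s['wrist_force'])
cv2.imwrite("pics/w1.png",r.snapshot("wrist"))
E
```

```text
t 1.85 tcp [0.47138398 0.06116567 0.23121402] axes
 [[ 0.3   -0.001 -0.954]
 [ 0.954  0.001  0.3  ]
 [ 0.001 -1.     0.001]]
shift units [-0.02   0.941 -0.011]
[-0.04348813  0.50530412 -0.27533249  2.00021516  0.21327291  0.66345632
  0.81174282] -8.429449873267345e-05 [-0.87106617  0.89811595  1.34273505]
```

View pics/w1.png

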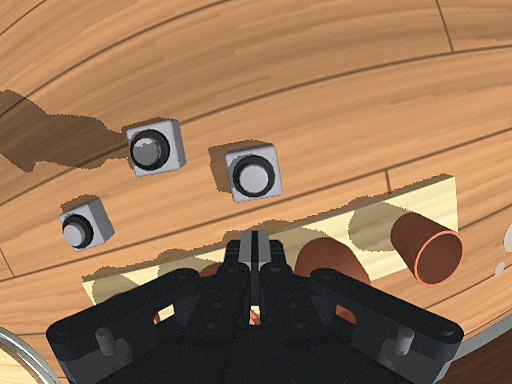

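The wrist view shows the call button at (252,181), just ahead of the shut fingertips at (256,240). The two decoys are at (150,150) and (75,230). I'll cast that pixel onto z = 0.054.

```bash
cat >> h.py <<'E'
def wrist(p,z):
    c=r.camera_params("wrist"); s=r.observe(); T=c['T_tool_cam']; v=np.array([p[0]-c['cx'],p[1]-c['cy']]); n=np.linalg.norm(v); a=n/c['fx']
    q=R.from_quat(s['tcp_rot']); d=q.apply(T[:3,:3]@np.r_[v/n*np.sin(a),np.cos(a)]); o=s['eef_pos']+q.apply(T[:3,3]); return o+d*(z-o[2])/d[2]
E
python3 - <<'E'
from h import *
print(wrist((252,180.5),.053))
g=cv2.cvtColor(cv2.imread("pics/w1.png"),6)
c=cv2.HoughCircles(g[140:220,210:300],3,1,20,param1=100,param2=15,minRadius=10,maxRadius=25)
print(c+np.array([210,140,0]))
E
```

```text
[0.47592888 0.0582447  0.053     ]
[[[252.5        172.5         24.39999962]]]
```

Request:
send_rows([
  [[-0.014, 0.95, -0.022, 0, 0, 0, 0], [-0.014, 0.95, -0.022, 0, 0, 0, 0], [-0.014, 0.95, -0.022, 0, 0, 0, 0], [-0.014, 0.95, -0.022, 0, 0, 0, 0], [-0.014, 0.95, -0.022, 0, 0, 0, 0], [-0.014, 0.95, -0.022, 0, 0, 0, 0]],
])

```text
clock: 2.5
eef_pos: [0.4757, 0.0575, 0.091]
tcp_rot: [0.571, 0.419, -0.417, -0.57]
wrist_force: [0.1, 0.1, 0.5]
opening: 0.0001
```

Request:
send_rows([
  [[0, 0.14, 0, 0, 0, 0, 0], [0, 0.2, 0, 0, 0, 0, 0], [0, 0.22, 0, 0, 0, 0, 0], [0, 0.24, 0, 0, 0, 0, 0], [0, 0.26, 0, 0, 0, 0, 0], [0, 0.26, 0, 0, 0, 0, 0]],
])

```text
clock: 3.1
eef_pos: [0.476, 0.0568, 0.0552]
tcp_rot: [0.572, 0.42, -0.416, -0.569]
wrist_force: [-5.9, 0.7, 52.0]
opening: 0.0001
```

The force is 52 N, so something solid was reached. I'll back off in small steps and watch the force to check the button's travel.

Request:
send_rows([
  [[0, -0.06, 0, 0, 0, 0, 0], [0, -0.06, 0, 0, 0, 0, 0], [0, -0.06, 0, 0, 0, 0, 0]],
])

```text
clock: 3.4
eef_pos: [0.476, 0.0567, 0.0599]
tcp_rot: [0.571, 0.419, -0.416, -0.57]
wrist_force: [2.7, 0.9, 2.9]
opening: -0.0001
```

Request:
send_rows([
  [[0, -0.015, 0, 0, 0, 0, 0], [0, -0.015, 0, 0, 0, 0, 0]],
])

```text
clock: 3.6
eef_pos: [0.4747, 0.0564, 0.0611]
tcp_rot: [0.571, 0.418, -0.418, -0.571]
wrist_force: [1.2, 0.1, 2.2]
opening: 0.0001
```

Request:
send_rows([
  [[0, -0.015, 0, 0, 0, 0, 0], [0, -0.015, 0, 0, 0, 0, 0]],
])

```text
clock: 3.8
eef_pos: [0.4734, 0.0559, 0.063]
tcp_rot: [-0.57, -0.417, 0.418, 0.571]
wrist_force: [-0.2, 0.2, -0.3]
opening: 0.0
```

Request:
send_rows([
  [[0, -0.015, 0, 0, 0, 0, 0], [0, -0.015, 0, 0, 0, 0, 0]],
])

```text
clock: 4.0
eef_pos: [0.474, 0.0561, 0.0655]
tcp_rot: [-0.57, -0.417, 0.418, 0.571]
wrist_force: [-0.4, -0.2, -0.7]
opening: 0.0005
```

```bash
python3 - <<'E'
from h import *
a=r.snapshot("scene"); b=r.snapshot("side")
A=cv2.resize(a[150:250,220:330],None,fx=5,fy=5,interpolation=2);B=cv2.resize(b[150:250,190:240],None,fx=5,fy=5,interpolation=2)
cv2.imwrite("pics/p1.png",np.hstack([A,B]))
E
```

```text
(no output)
```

View pics/p1.png

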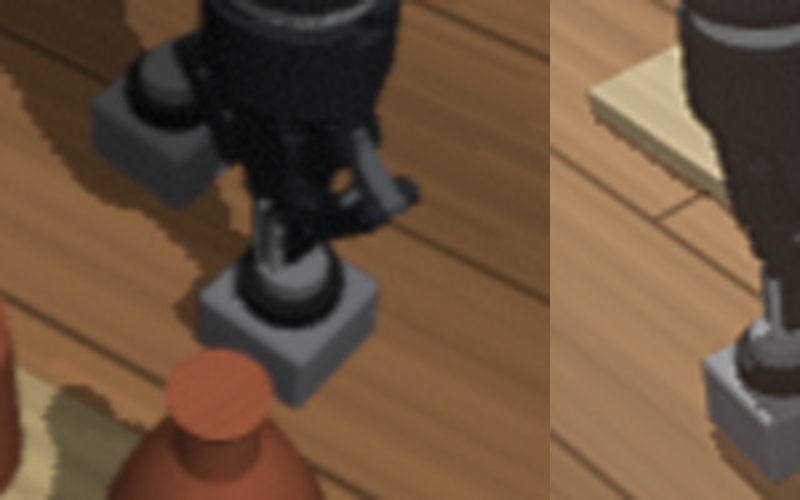

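The fingertips are over the cap. The force falls 52 → 2.9 → 2.2 → 0 N between z 0.055 and 0.062, so the cap was driven down its whole travel and has sprung back. Next I'll rise and move over the mug.

Request:
send_rows([
  [[0, -0.99, 0, 0, 0, 0, 0], [0, -0.99, 0, 0, 0, 0, 0], [0, -0.99, 0, 0, 0, 0, 0], [0, -0.99, 0, 0, 0, 0, 0], [0, -0.99, 0, 0, 0, 0, 0]],
])

```text
clock: 4.6
eef_pos: [0.4748, 0.0561, 0.215]
tcp_rot: [0.571, 0.418, -0.417, -0.57]
wrist_force: [-0.2, -0.4, -1.0]
opening: 0.0004
```

Request:
send_rows([
  [[-0.31, 0, -0.99, 0, 0, 0, 0], [-0.31, 0, -0.99, 0, 0, 0, 0], [-0.31, 0, -0.99, 0, 0, 0, 0], [-0.31, 0, -0.99, 0, 0, 0, 0], [-0.31, 0, -0.99, 0, 0, 0, 0], [-0.31, 0, -0.99, 0, 0, 0, 0]],
])

```text
clock: 5.2
eef_pos: [0.6, -0.0317, 0.2124]
tcp_rot: [-0.569, -0.417, 0.419, 0.571]
wrist_force: [-0.3, 1.4, -0.1]
opening: -0.0004
```

```bash
python3 - <<'E'
from h import *
for n,p in(("scene",(203.5,214)),("side",(308,193))): print(plane(n,p,.106))
need([.610,-.035,.136])
cv2.imwrite("pics/w2.png",r.snapshot("wrist"))
E
```

```text
[ 0.60949399 -0.03177855  0.106     ]
[ 0.61015444 -0.03859736  0.106     ]
t 5.2 tcp [ 0.59998144 -0.03169205  0.2123885 ] axes
 [[ 0.3   -0.004 -0.954]
 [ 0.954  0.001  0.3  ]
 [-0.001 -1.     0.004]]
shift units [-0.001  0.509 -0.073]
```

View pics/w2.png

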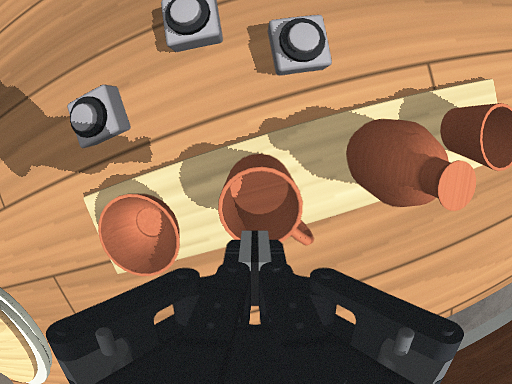

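The wrist view shows the mug directly ahead, its mouth centred near (260,204) and its handle at (305,235), with the bowl (140,235) and bottle (455,185) well to either side. I'll check this against the estimate.

```bash
python3 - <<'E'
from h import *
print(wrist((260,205),.106))
need([.611,-.036,.140])
E
```

```text
[ 0.61228924 -0.02907376  0.106     ]
t 5.25 tcp [ 0.60004133 -0.03127895  0.21290209] axes
 [[ 0.3   -0.004 -0.954]
 [ 0.954  0.001  0.3  ]
 [-0.    -1.     0.004]]
shift units [-0.008  0.486 -0.081]
```

The three views agree to within about 1 cm, at roughly (0.611, -0.034). I'll descend and hold.

Request:
send_rows([
  [[0, 0.2, -0.075, 0, 0, 0, 0], [0, 0.4, -0.075, 0, 0, 0, 0], [0, 0.49, -0.075, 0, 0, 0, 0], [0, 0.49, -0.075, 0, 0, 0, 0], [0, 0.49, -0.075, 0, 0, 0, 0], [0, 0.49, -0.075, 0, 0, 0, 0], [0, 0.49, -0.075, 0, 0, 0, 0], [0, 0.49, -0.075, 0, 0, 0, 0], [0, 0.49, -0.075, 0, 0, 0, 0], [0, 0.49, -0.075, 0, 0, 0, 0]],
])

```text
clock: 6.25
eef_pos: [0.6128, -0.0363, 0.1408]
tcp_rot: [0.571, 0.418, -0.418, -0.57]
wrist_force: [0.4, 0.6, -0.3]
opening: 0.0002
```

```bash
python3 - <<'E'
from h import *
a=r.snapshot("scene"); b=r.snapshot("side")
A=cv2.resize(a[100:270,130:300],None,fx=2.3,fy=2.3,interpolation=2);B=cv2.resize(b[100:270,220:390],None,fx=2.3,fy=2.3,interpolation=2)
cv2.imwrite("pics/m1.png",np.hstack([A,B]))
E
```

```text
(no output)
```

View pics/m1.png

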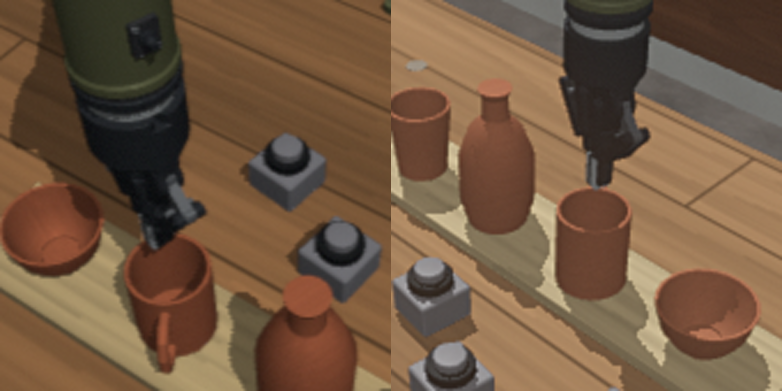

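Both crops show the fingertips above the centre of the mug's mouth, clear of the rim, and the pots undisturbed. I'll hold for 2 s more, then rise straight up and draw back.

Request:
send_rows([
  [[0, 0, 0, 0, 0, 0, 0], [0, 0, 0, 0, 0, 0, 0], [0, 0, 0, 0, 0, 0, 0], [0, 0, 0, 0, 0, 0, 0], [0, 0, 0, 0, 0, 0, 0], [0, 0, 0, 0, 0, 0, 0], [0, 0, 0, 0, 0, 0, 0], [0, 0, 0, 0, 0, 0, 0], [0, 0, 0, 0, 0, 0, 0], [0, 0, 0, 0, 0, 0, 0]],
])

```text
clock: 7.35
eef_pos: [0.6127, -0.0363, 0.1405]
tcp_rot: [-0.571, -0.418, 0.418, 0.571]
wrist_force: [-0.9, -0.5, -0.7]
opening: -0.0
```

Request:
send_rows([
  [[0, 0, 0, 0, 0, 0, 0], [0, 0, 0, 0, 0, 0, 0], [0, 0, 0, 0, 0, 0, 0], [0, 0, 0, 0, 0, 0, 0], [0, 0, 0, 0, 0, 0, 0], [0, 0, 0, 0, 0, 0, 0], [0, 0, 0, 0, 0, 0, 0], [0, 0, 0, 0, 0, 0, 0], [0, 0, 0, 0, 0, 0, 0], [0, 0, 0, 0, 0, 0, 0]],
])

```text
clock: 8.35
eef_pos: [0.6127, -0.0363, 0.1405]
tcp_rot: [-0.571, -0.418, 0.418, 0.571]
wrist_force: [0.3, 0.3, -0.1]
opening: -0.0001
```

Request:
send_rows([
  [[0, -0.95, 0, 0, 0, 0, 0], [0, -0.95, 0, 0, 0, 0, 0], [0, -0.95, 0, 0, 0, 0, 0], [0, -0.95, 0, 0, 0, 0, 0], [0, -0.95, 0, 0, 0, 0, 0], [0, -0.95, 0, 0, 0, 0, 0]],
])

```text
clock: 8.95
eef_pos: [0.6116, -0.0365, 0.2816]
tcp_rot: [-0.57, -0.417, 0.419, 0.571]
wrist_force: [0.6, 0.0, -0.4]
opening: 0.0001
```

Request:
send_rows([
  [[0, 0, 0.95, 0, 0, 0, 0], [0, 0, 0.95, 0, 0, 0, 0], [0, 0, 0.95, 0, 0, 0, 0], [0, 0, 0.95, 0, 0, 0, 0], [0, 0, 0.95, 0, 0, 0, 0], [0, 0, 0.95, 0, 0, 0, 0], [0, 0, 0.95, 0, 0, 0, 0], [0, 0, 0.95, 0, 0, 0, 0], [0, 0, 0.95, 0, 0, 0, 0], [0, 0, 0.95, 0, 0, 0, 0]],
])

```text
clock: 9.95
eef_pos: [0.4771, 0.0066, 0.2829]
tcp_rot: [-0.571, -0.418, 0.418, 0.571]
wrist_force: [-1.0, -1.0, 0.0]
opening: -0.0005
```

```bash
python3 - <<'E'
from h import *
s=r.observe(); print(s['clock'],s['wrist_force'],"dist",np.linalg.norm(s['eef_pos']+[0,0,.019]-[.611,-.034,.106]))
m=lambda i:cv2.inRange(cv2.cvtColor(i,40),(0,120,40),(9,255,255))
for n in("scene","side"):
    a=r.snapshot(n); b=cv2.imread(f"pics/{n}0.png")
    d=cv2.absdiff(m(a),m(b))
    for x in cv2.findContours(d,0,2)[0]:
        if cv2.contourArea(x)>15: print(n,cv2.boundingRect(x))
    cv2.imwrite(f"pics/{n}9.png",a)
cv2.imwrite("pics/f.png",np.hstack([cv2.resize(cv2.imread(f"pics/{n}9.png"),(400,300)) for n in("scene","side")]))
E
```

```text
9.95 [-1.02203914 -0.99729081  0.01563988] dist 0.24074923943231138
side (360, 229, 20, 19)
side (344, 221, 22, 28)
side (343, 217, 12, 16)
side (297, 184, 26, 28)
side (250, 156, 32, 40)
side (261, 147, 11, 10)
side (220, 147, 15, 17)
side (225, 142, 15, 17)
```

View pics/f.png

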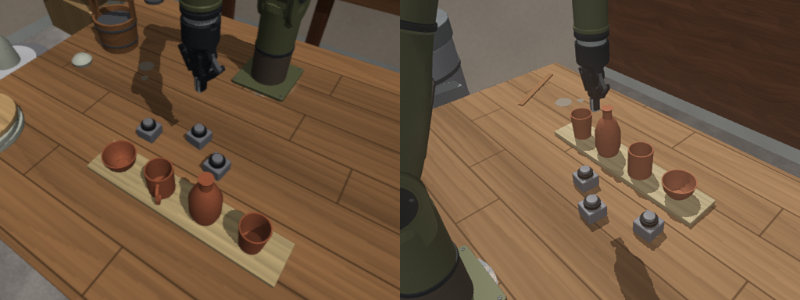

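The scene mask shows no change at any pot. The side mask differences are spread over the pots' surfaces, where shadows and lighting changed. The hand is 24 cm away and in free air, so I'll hand in.

```bash
python3 -c "
from plant import r
print(r.job_done())"
```

```text
the job is handed in; nothing more can be done
None
```

I pressed the call button, pointed at the mug and drew the hand back, then handed the job in after about 10 s of the 54 s allowed. No verdict was reported.

- **Button:** I pressed the box farthest to the robot's left, at about (0.474, 0.057). The force peaked at 52 N, so the button was hard against its stop. It fell to 0 N as I backed off from z 0.055 to 0.062, so the button came back up.
- **Pointing:** The shut fingertips stayed about 35 mm above the mug's rim for more than 2 s, near the centre of its mouth.
- **Drawing back:** The hand rose straight up and then moved back. At the end the grasp point was 24 cm from the mug's mouth, and the wrist force was about 1 N, which is noise.

**Checks that disagreed:**
- The three camera estimates of the mug's mouth differed by up to about 1 cm. That is inside the 30 mm allowed, and the close-up pictures showed the fingertips over the mouth.
- The button top was about 8 mm higher than I had measured from the pictures. That is why the force reached 52 N, still below the 120 N limit.
- Comparing the pots before and after, the scene camera showed no change. The side camera showed some differences on all four pots, which I took to be shadow and lighting; the pots looked unmoved in the final pictures.

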